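# Swing the hot-air nozzle over the processor and clamp it

## Task

Pushing with a fingertip only, swing the arm of the rework stand round until its hot-air nozzle stands centred over the large square processor in the metal frame on the circuit board, let it come to rest there, and then push the clamping lever on top of the column clockwise, seen from above, all the way round to its stop. The nozzle must still be centred at the end. Push from one side, never with a finger on each side of the arm or the lever, do not touch the board, and leave the loose things lying where they are.

Things in the scene. Friction and masses are not known exactly. Their poses are not given: they have to be found in the camera images.
- column_axis (a point): point on the vertical axis of the steel column (36 mm thick) of the rework stand, at the column's top, 146 mm above the table. The swing arm and the clamping lever both turn about this axis. The stand (round foot 100 mm wide) is fixed to the table.
- swing_arm (a joint): turn of the swing arm about the column, rad, -1.4 to 1.4; grows anticlockwise seen from above. The arm is a black hub (56 mm wide) round the column, a level bar (see bar_mid) and a round head with the nozzle. It stays where it is left; about 2 N on the bar turns it. It starts well to the right of the processor as seen from the robot, and is pushed clockwise.
- nozzle_tip (a point): middle of the lower end of the square steel hot-air nozzle (24 x 24 mm), 83 mm above the table, 150 mm from the column's axis, under the arm's round head (36 mm wide, 93 to 135 mm above the table).
- bar_mid (a point): point on the centre line of the arm's level aluminium bar, 90 mm from the column's axis, 115 mm above the table. The bar is 14 mm wide and 20 mm high (105 to 125 mm above the table) and runs bare from 28 to 132 mm from the axis. Its x axis points along the bar towards the column, z up.
- clamp_lever (a joint): turn of the clamping lever on top of the column, rad: 0 open, 1.2 at its stop (clamped); grows clockwise seen from above. It starts at 0 to 0.4, pointing roughly to the robot's left, is pushed away from the robot, and stays where it is left; 2 to 3 N moves it. It does not itself hold the arm: the arm's friction does.
- lever_mid (a point): point on the centre line of the black clamping lever, 55 mm from the column's axis, 158 mm above the table; y axis outwards along the lever, z up. The lever is a bar 12 mm wide, 14 mm high (151 to 165 mm above the table), ending 73 mm from the axis in an upright round knob 18 mm wide (149 to 167 mm above the table).
- board: the preheater (a dark box 150 x 200 mm, 38 mm high) with the blue circuit board (140 x 190 mm, top 54 mm above the table) on it, fixed, on the robot's side of the column. Its origin lies on the column's axis at table height; its x axis points from the processor to the column.
- chip_center (a point): middle of the top of the large square processor (36 mm square, in a bare metal frame 46 mm square, the largest chip on the board), 59 mm above the table and 150 mm from the column's axis, so that the nozzle can stand right over it.
- heat_sink: loose finned aluminium heat sink, 24 x 24 x 13 mm, lying on the circuit board; origin under its centre
- spare_nozzle: loose steel spare nozzle standing on the table by the stand, 32 mm wide, 36 mm tall; origin under its centre
- flux_jar: loose white jar with black lid standing by the stand, 42 mm wide, 45 mm tall; origin under its centre
- solder_spool: loose spool of solder on the table, 48 mm wide, 36 mm tall; origin under its centre
- screwdriver: loose screwdriver, 170 mm long, lying on the table
- screw_tray: loose aluminium tray, 100 x 70 x 22 mm, on the table; origin under its centre
- tweezers: loose steel tweezers, 125 mm long, lying on the table
Not all that is in view belongs to the job. Leave any red or yellow look-alike of the part that bears column_axis alone.

How it is judged (in metres and radians):
On the way, in this order (a step that is already met when the one before it is completed fails the run):
1. the nozzle stands still over the middle of the processor, within 8 mm (horizontal distance between nozzle_tip and chip_center below 0.008 m and velocity of joint swing_arm between -0.05 and 0.05 rad/s), for 0.2 s.
2. the clamping lever is at its stop, the nozzle still over the processor (horizontal distance between nozzle_tip and chip_center below 0.008 m and value of joint clamp_lever above 1.12 rad), for 0.2 s.
At the end, for the whole second after the job is handed in: The nozzle's middle is within 8 mm, seen from above, of the processor's middle, the arm is at rest, and the clamping lever is pushed beyond 1.12 rad (stop at 1.2) (all of step 2 and velocity of joint swing_arm between -0.05 and 0.05 rad/s); the robot touches nothing.
It fails at once if the arm is pinched or straddled between the fingers (x of the grasp point in the frame of bar_mid between -0.09 and 0.09 m and y of the grasp point in the frame of bar_mid between -0.006 and 0.006 m and z of the grasp point in the frame of bar_mid between -0.03 and 0.014 m).
It fails at once if the clamping lever is pinched or straddled between the fingers (y of the grasp point in the frame of lever_mid between -0.03 and 0.03 m and x of the grasp point in the frame of lever_mid between -0.006 and 0.006 m and z of the grasp point in the frame of lever_mid between -0.03 and 0.014 m).
It fails at once if the robot touches the board or preheater (contact force between any of the fingers, the arm and board above 1 N).
It fails at once if a loose thing is shifted by more than 20 mm, or lifted (distance of any of heat_sink, spare_nozzle, flux_jar, solder_spool, screwdriver, screw_tray, tweezers from where it was at the start of the episode above 0.02 m).
It also fails if it takes over 58 s, if anything falls off the work surface, if the arm or the gripper's body presses on something with over 40 N, if the wrist force passes 120 N, or if a joint passes its speed limit or range.

## Robot

A 6-joint arm with a two-finger parallel gripper is mounted at the origin on the work surface. World frame = base frame: x ahead of the robot, y to its left, z up, the work surface at z = 0. Lengths are in m, angles in degrees, forces in N, time in s.
With the tool pointing down it reaches from about 0.4 to 0.825 m from the base axis. Payload 7 kg.
Tool frame: the origin (TCP) lies between the finger pads; the fingertips stand 19 mm ahead of it and the grasp point (between the pads) is the TCP; x points along the fingers, y is the direction in which the jaws open and shut, and the axes are right-handed (so a half turn about x gives the same grasp; the last joint's range is limited). The gripper opens to 88 mm and grips with 3 to 60 N. Pads are 19 mm wide; open, the fingers measure 130 mm over their backs; the gripper's body (78 mm by 193 mm) begins 47 mm behind the grasp point.
Start: joints at [-48.925, 20.546, 0.682, 0, -70.136, -16.507], TCP at [0.281, -0.614, 0.246] pointing down, gripper open.
Joint ranges: [-176.03, 176.03], [-82.01, 121.73], [-58.28, 71.71], [-173.87, 95.51], [-174.79, -0.11], [-173.66, 173.66]. Speed limits (degrees/s): [136.94, 136.94, 172.46, 180, 180, 180].

## Interface

Orientations are given as [roll, pitch, yaw] about the fixed x, y, z axes, in that order (R = Rz(yaw) Ry(pitch) Rx(roll)).
In Python, from plant import * gives the robot as it stands.
- The arm moves only by the tool step_arm, never from a script. Its argument "steps" is a list of rows, each a list of 2 entries, a list of its own where there are three numbers: the shift along the tool's x, y, z in units of 0.02 m (1.0 is 0.02 m), then the turn about the tool's x in units of 6 degrees (1.0 is 6 degrees). A call has 1 to 20 rows; each row shifts and turns the commanded pose from where the row before left it, along the tool's axes as they then stand; what a row does not reach is not made up. A row lasts 1/12 s, in which the tool goes at most 41.7 mm and 7.16 degrees, less where a joint would pass 70% of its speed; a pose out of reach is approached as far as the arm can. A call with a number of a shift or a turn outside -1 to 1 is refused whole. A call with a gripper value outside its range is refused whole. "fingers" is the closure, from 0 (fully open) to 1 (shut), set as the call begins (left out, the last holds). The fingers move at their own pace and stop on an object; "grip_force" is the grip in N (left out, the last holds). Time passes only in rows, so rows that do not move let the fingers close. It gives the time, the measured TCP pose, the force and the opening at its end, in the units of the state.
- get_state(): the state, without advancing time (a new reading comes with each control period).
- capture(name): name is "side" or "top" or "wrist"; returns the picture (384x512x3 uint8, blue, green, red); there is no depth.
- camera_model(name): a dict with "intrinsics" (3x3 intrinsics, pixels), "dist_coeffs" ([k1, k2, p1, p2, k3] as OpenCV has them; the pictures are not rectified), "rvec" (rotation vector, rad) and "tvec" (3), from world to camera coordinates, as OpenCV has them. Camera axes: x right, y down, z forward; pixel columns grow to the right and rows downward; lengths in m; the calibration is good to about 2 mm. A picture is of the moment at which its call begins: read the wrist's pose just before it. camera_model takes no time and is no camera call; for the wrist camera it gives the pose at the moment of the call.
- close_job(): hands the job in, once; it reports no verdict.
The state is a dict: "time_s": time; "joints": joint angles; "qd": joint speeds; "joint_torque": joint torques, N m; "tcp_pos": TCP position; "eef_rot": TCP orientation; "contact_force": force on the tool from outside, world axes, zero at the start; "moment": the same for the moment, N m; "gripper_width": finger opening in m.
Only numpy, scipy, OpenCV 4.12 (cv2) and the standard library are available. Lean on these libraries where they do the work, as an engineer would, in place of code of your own. Each camera call takes 0.05 s, during which the arm holds its last target.

## Working session

There is one attempt and no reset: what is moved stays moved. The work goes in short steps, Python scripts to look and compute and a tool call to move; the robot and the scene stay as the last step left them, time stands still between calls to the robot, and variables do not carry over. Pictures are saved under pics/ and viewed, and the job is handed in when it is done.

Besides the shell and the picture viewer there is one more tool, called after ">>>" as a command line: name --argument value ..., lists and objects as JSON in quotes. step_arm: Moves the arm, as the interface text tells. Its arguments: {"type":"object","properties":{"steps":{"type":"array","items":{"type":"array"}},"fingers":{"type":"number"},"grip_force":{"type":"number"}},"required":["steps"]}

```bash
mkdir -p pics; ls
python3 - <<'E'
from plant import *
import cv2
print(get_state())
for n in ("side","top","wrist"):
    cv2.imwrite(f"pics/{n}0.png",capture(n))
    print(n,camera_model(n))
E
```

```text
pics
{'time_s': 0.0, 'joints': array([-4.89241946e+01,  2.05904733e+01,  6.33221613e-01, -2.26151426e-02,
       -7.01356666e+01, -1.65079433e+01]), 'qd': array([ 0.04847014,  0.03278438, -0.05078086,  0.00426151,  0.06037416,
       -0.01000285]), 'joint_torque': array([ 2.41201858e-03, -5.82713914e+01,  2.93052810e+01,  6.99740499e+00,
        6.75927935e-03, -1.61017288e-04]), 'tcp_pos': array([ 0.28044955, -0.61346437,  0.24462148]), 'eef_rot': array([ 93.62223367,  89.90467986, 118.18239399]), 'contact_force': array([ 0.02455615, -0.90894899,  0.48463327]), 'moment': array([0.02102882, 0.00625066, 0.03963889]), 'gripper_width': 0.08729447768557577}
side {'intrinsics': array([[447.91881793,   0.        , 263.14227636],
       [  0.        , 447.91881793, 187.31548975],
       [  0.        ,   0.        ,   1.        ]]), 'dist_coeffs': array([-0.11030969,  0.        ,  0.        ,  0.        ,  0.        ]), 'rvec': array([ 0.63130851, -2.51067519,  1.3420365 ]), 'tvec': array([0.51716668, 0.23070342, 1.11086504])}
top {'intrinsics': array([[404.73847864,   0.        , 254.4480317 ],
       [  0.        , 404.73847864, 190.60396579],
       [  0.        ,   0.        ,   1.        ]]), 'dist_coeffs': array([-0.07185483,  0.        ,  0.        ,  0.        ,  0.        ]), 'rvec': array([ 2.15557466, -2.18115373,  0.17812091]), 'tvec': array([0.00402624, 0.59017183, 1.19419102])}
wrist {'intrinsics': array([[297.59341039,   0.        , 255.36985804],
       [  0.        , 297.59341039, 196.62975225],
       [  0.        ,   0.        ,   1.        ]]), 'dist_coeffs': array([-0.04918651,  0.        ,  0.        ,  0.        ,  0.        ]), 'rvec': array([-1.60086603, -2.48951538, -0.37110739]), 'tvec': array([ 0.67418631, -0.03648562,  0.38972405])}
```

View pics/top0.png

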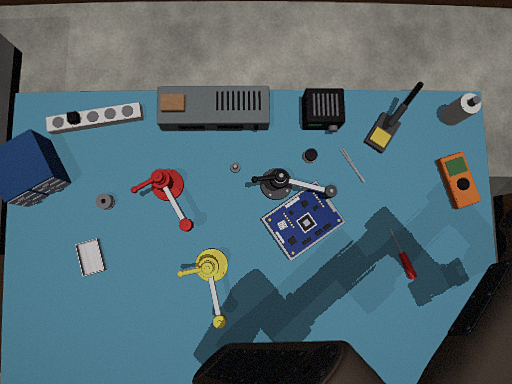

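View pics/side0.png

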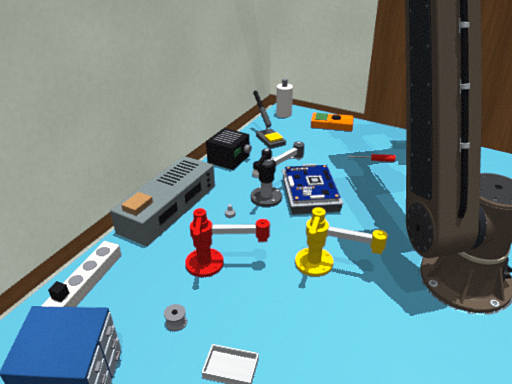

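View pics/wrist0.png

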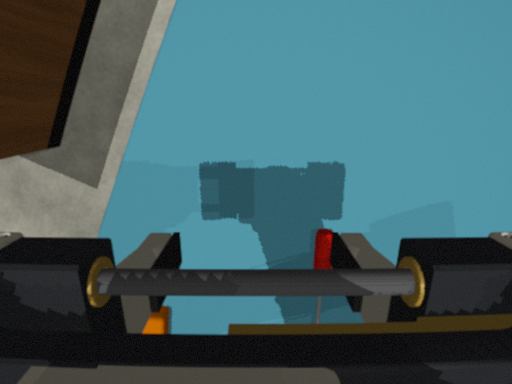

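The top view shows three stands. The black one at (277,182), with its blue board at (303,222), fits the description; the red one at (165,184) and the yellow one at (209,264) are look-alikes. I'll enlarge the black one to confirm.

Run:
```python
import cv2
a=cv2.imread("pics/top0.png")[140:270,220:370]
cv2.imwrite("pics/topc.png",cv2.resize(a,None,fx=5,fy=4.6,interpolation=cv2.INTER_CUBIC)[:600])
b=cv2.imread("pics/side0.png")[130:220,235:350]
cv2.imwrite("pics/sidec.png",cv2.resize(b,None,fx=6,fy=6,interpolation=cv2.INTER_CUBIC))
```

```text
(no output)
```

View pics/topc.png

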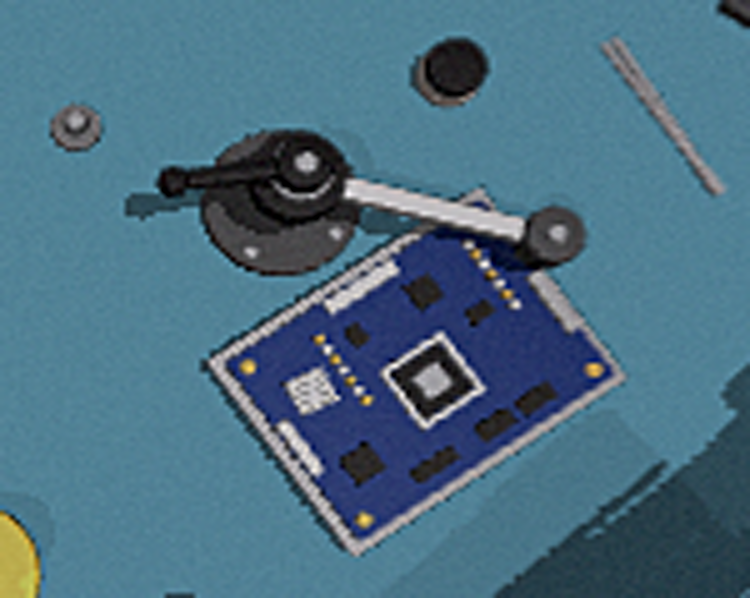

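View pics/sidec.png

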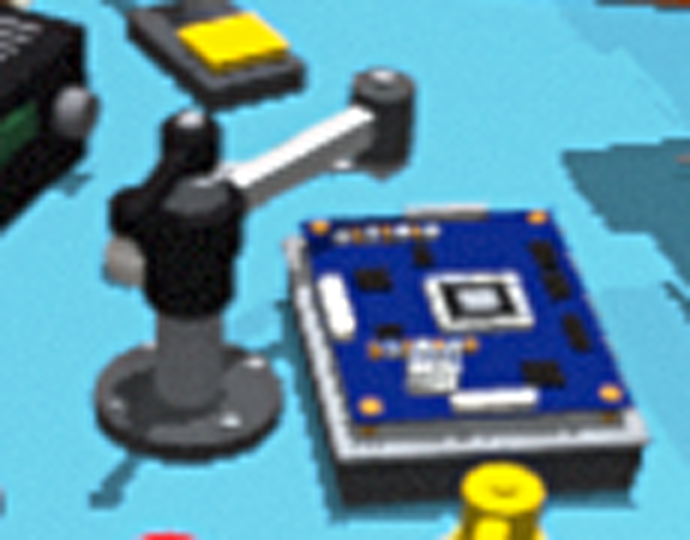

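The crop confirms it: black hub, bare bar with its round head at px (331,190), black lever with its knob at px (255,179), and the largest framed chip at px (307,222.6). The heat sink is at px (282,224). Next I'll measure these points.

```bash
cat > h.py <<'E'
from plant import *
import numpy as np, cv2
def rays(cm,px):
    px=np.asarray(px,float).reshape(-1,1,2)
    n=cv2.undistortPoints(px,cm["intrinsics"],cm["dist_coeffs"]).reshape(-1,2)
    R=cv2.Rodrigues(cm["rvec"])[0]; t=np.ravel(cm["tvec"])
    return -R.T@t, np.c_[n,np.ones(len(n))]@R
def onz(cm,px,z):
    c,d=rays(cm,px); return c+d*((z-c[2])/d[:,2])[:,None]
def proj(cm,P):
    return cv2.projectPoints(np.asarray(P,float).reshape(-1,1,3),cm["rvec"],cm["tvec"],cm["intrinsics"],cm["dist_coeffs"])[0].reshape(-1,2)
E
python3 - <<'E'
from h import *
np.set_printoptions(precision=4,suppress=True)
T=camera_model("top");S=camera_model("side")
def tc(x,y): return (220+x/5,140+y/4.6)
def sc(x,y): return (235+x/6,130+y/6)
def show(n,z,t=None,s=None):
    print(n, onz(T,tc(*t),z)[0] if t else '', onz(S,sc(*s),z)[0] if s else '')
show("foot",0.012,(278,203),(190,398))
show("chip",.059,(434.5,380),(478,301))
show("chipin",.059,(435,380),(478,301))
show("head",.135,(556,232),(382,78))
show("knob",.167,(173,181),None)
show("capbolt",.170,(308,162),(192,117))
show("jar",.045,(457,67));show("spare",.036,(78,118));show("sink",.067,(311,390),(437,355))
show("boardNW",.054,(215,362));show("boardS",.054,(358,548));show("boardE",.054,(620,376));show("boardN",.054,(480,195))
E
```

```text
foot [ 0.6135 -0.0703  0.012 ] [ 0.6083 -0.0644  0.012 ]
chip [ 0.4897 -0.1574  0.059 ] [ 0.4876 -0.1522  0.059 ]
chipin [ 0.4897 -0.1577  0.059 ] [ 0.4876 -0.1522  0.059 ]
head [ 0.5759 -0.2171  0.135 ] [ 0.5755 -0.2181  0.135 ]
knob [0.6043 0.0005 0.167 ] 
capbolt [ 0.6147 -0.0736  0.17  ] [ 0.6149 -0.0761  0.17  ]
jar [ 0.6999 -0.1802  0.045 ] 
spare [0.6685 0.0539 0.036 ] 
sink [ 0.4839 -0.0825  0.067 ] [ 0.4822 -0.0852  0.067 ]
boardNW [ 0.5034 -0.0268  0.054 ] 
boardS [ 0.3826 -0.1096  0.054 ] 
boardE [ 0.491  -0.2709  0.054 ] 
boardN [ 0.6115 -0.1898  0.054 ]
```

>>> step_arm --steps '[[[0,0,0],-1],[[0,0,0],-1],[[0,0,0],-1],[[0,0,0],-1],[[0,0,0],-1],[[0,0,0],-1],[[0,0,0],-1],[[0,0,0],-1],[[0,0,0],-0.5],[[0,0,0],0]]' --fingers 1 --grip_force 20

```text
time_s: 0.98
tcp_pos: [0.2805, -0.6137, 0.2452]
eef_rot: [41.7, 90.0, 117.4]
contact_force: [-0.4, 0.6, -0.6]
gripper_width: 0.0262
```

```bash
cat >> h.py <<'E'
from scipy.spatial.transform import Rotation
np.set_printoptions(precision=4,suppress=True)
def tool():
    s=get_state(); R=Rotation.from_euler('xyz',s["eef_rot"],degrees=True).as_matrix()
    return s,R,np.array(s["tcp_pos"])
def report(target=None):
    s,R,p=tool()
    print("t",s["time_s"],"p",p,"phi",np.degrees(np.arctan2(R[1,1],R[0,1])),"xaxis",R[:,0],"F",s["contact_force"],"w",s["gripper_width"],"j",s["joints"])
    if target is not None: print("units",R.T@(np.array(target)-p)/0.02)
E
python3 -c "
from h import *
report((0.6325,-0.189,0.246))"
```

```text
t 0.9833 p [ 0.2805 -0.6137  0.2452] phi 165.7000286507675 xaxis [-0.0003  0.0006 -1.    ] F [-0.3529  0.5795 -0.6107] w 0.026225187823479858 j [-48.9254  20.5631   0.6616  -0.0098 -70.1362  34.6287]
units [ -0.0334 -11.8076  24.924 ]
```

>>> step_arm --steps '[[[0,-0.45,0.95],0],[[0,-0.45,0.95],0],[[0,-0.45,0.95],0],[[0,-0.45,0.95],0],[[0,-0.45,0.95],0],[[0,-0.45,0.95],0],[[0,-0.45,0.95],0],[[0,-0.45,0.95],0],[[0,-0.45,0.95],0],[[0,-0.45,0.95],0],[[0,-0.45,0.95],0],[[0,-0.45,0.95],0],[[0,-0.45,0.95],0],[[0,-0.45,0.95],0],[[0,-0.45,0.95],0],[[0,-0.45,0.95],0],[[0,-0.45,0.95],0],[[0,-0.45,0.95],0],[[0,-0.45,0.95],0],[[0,-0.45,0.95],0]]'

```text
time_s: 2.65
tcp_pos: [0.5502, -0.2898, 0.2455]
eef_rot: [68.6, 90.0, 144.0]
contact_force: [0.2, -0.6, 0.4]
gripper_width: 0.0
```

>>> step_arm --steps '[[[0,-0.45,0.95],0],[[0,-0.45,0.95],0],[[0,-0.45,0.95],0],[[0,-0.45,0.95],0],[[0,-0.45,0.95],0],[[0,-0.45,0.95],0],[[0,0,0],0],[[0,0,0],0]]'

```text
time_s: 3.32
tcp_pos: [0.6307, -0.1929, 0.245]
eef_rot: [97.8, 89.9, 173.4]
contact_force: [0.3, -0.1, -0.5]
gripper_width: 0.0005
```

```bash
python3 -c "
from h import *
report((0.6325,-0.189,0.12))
cv2.imwrite('pics/w1.png',capture('wrist'))
t=capture('top')
cv2.imwrite('pics/t1.png',t)
cv2.imwrite('pics/s1.png',capture('side'))
"
```

```text
t 3.3167 p [ 0.6307 -0.1929  0.245 ] phi 165.55340019164115 xaxis [-0.0009  0.0001 -1.    ] F [ 0.3325 -0.0583 -0.4989] w 0.0004671760154989281 j [ -0.0998  19.1552  -1.4373  -0.0061 -69.4573 -14.3447]
units [ 6.2487 -0.0431  0.2099]
```

View pics/w1.png

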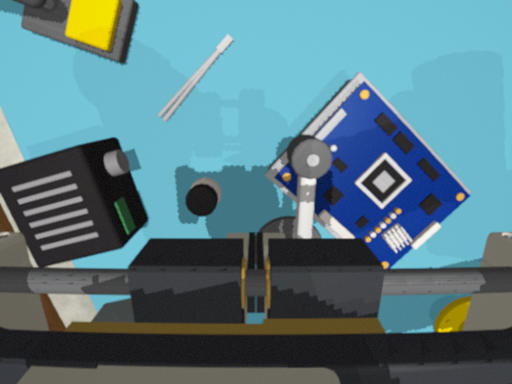

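View pics/s1.png

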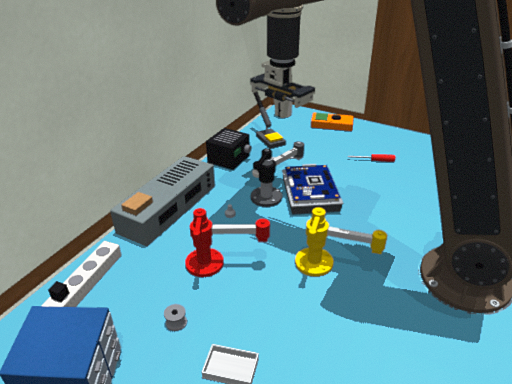

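View pics/t1.png

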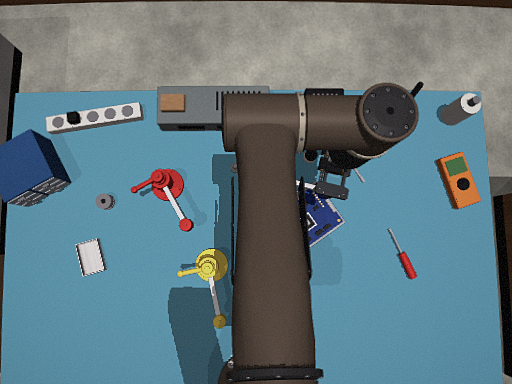

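```bash
python3 -c "
from h import *
W=camera_model('wrist'); s,R,p=tool()
c,_=rays(W,[(255,196)]); print('cam in tool',R.T@(c-p))
for l in [(0,0,0),(.019,0,0),(.019,.021,.0095),(.019,-.021,-.0095),(.019,.021,-.0095),(-.03,.035,-.0095)]:
    print(l,proj(W,p+R@np.array(l)))
for n,P in dict(col=(.613,-.071,.146),chip=(.4897,-.1574,.059),head=(.5759,-.2171,.135),nz=(.5759,-.2171,.083)).items(): print(n,proj(W,P))
print(onz(W,[(382,180)],.059),onz(W,[(312,157)],.135))
import cv2
a=cv2.imread('pics/s1.png')[50:180,220:340]; cv2.imwrite('pics/s1c.png',cv2.resize(a,None,fx=4.6,fy=4.6,interpolation=cv2.INTER_CUBIC))
"
```

```text
cam in tool [-0.138   0.0003 -0.0788]
(0, 0, 0) [[254.9846 264.0235]]
(0.019, 0, 0) [[255.0239 247.5242]]
(0.019, 0.021, 0.0095) [[290.4547 261.947 ]]
(0.019, -0.021, -0.0095) [[218.3868 232.5224]]
(0.019, 0.021, -0.0095) [[291.6298 232.4768]]
(-0.03, 0.035, -0.0095) [[338.5441 279.8422]]
col [[304.2501 317.493 ]]
chip [[383.2087 180.153 ]]
head [[310.2293 159.7571]]
nz [[301.1182 150.895 ]]
[[ 0.491  -0.1579  0.059 ]] [[ 0.574 -0.219  0.135]]
```

View pics/s1c.png

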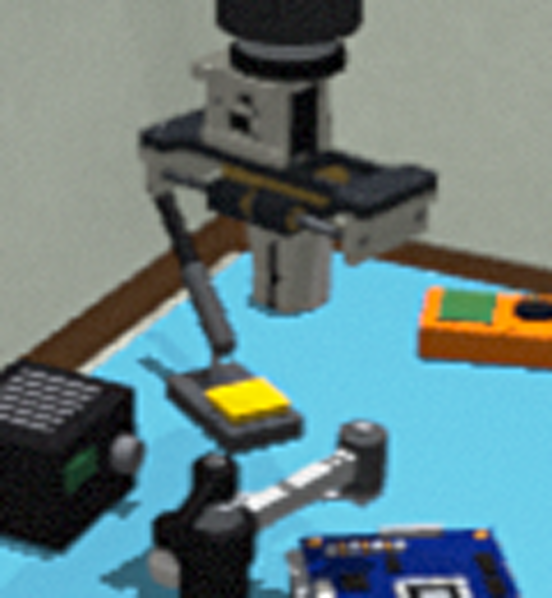

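>>> step_arm --steps '[[[0.9,0,0.1],0],[[0.9,0,0.1],0],[[0.9,0,0],0],[[0.9,0,0],0],[[0.9,0,0],0],[[0.8,0,0],0],[[0.8,0,0],0],[[0,0,0],0],[[0,0,0],0]]'

```text
time_s: 4.22
tcp_pos: [0.6305, -0.1907, 0.1232]
eef_rot: [109.4, 89.9, -175.1]
contact_force: [0.3, -0.6, -0.1]
gripper_width: 0.0005
```

```bash
python3 -c "
from h import *
report((0.6325,-0.189,0.122))
cv2.imwrite('pics/w2.png',capture('wrist'))
cv2.imwrite('pics/s2.png',cv2.resize(capture('side')[90:220,220:350],None,fx=4.6,fy=4.6,interpolation=cv2.INTER_CUBIC))
"
```

```text
t 4.2167 p [ 0.6305 -0.1907  0.1232] phi 165.49703814887783 xaxis [-0.0017 -0.0001 -1.    ] F [ 0.2989 -0.6481 -0.0823] w 0.0004935018070831682 j [  0.1091  24.5153 -10.1875   0.01   -55.3954 -14.6177]
units [ 0.0606 -0.075   0.1047]
```

View pics/w2.png

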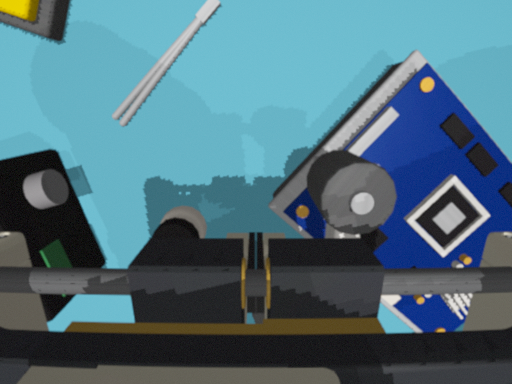

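View pics/s2.png

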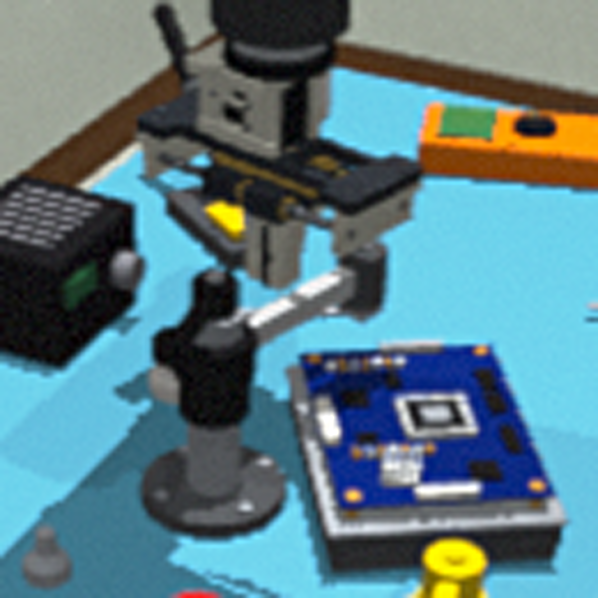

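>>> step_arm --steps '[[[0,0.25,0.1],0],[[0,0.25,0],0],[[0,0.2,0],0],[[0,0.1,0],0],[[0,0.1,0],0],[[0,0.1,0],0],[[0,0.1,0],0],[[0,0,0],0]]'

```text
time_s: 4.98
tcp_pos: [0.6102, -0.1824, 0.1236]
eef_rot: [70.4, 90.0, 146.0]
contact_force: [0.7, -0.2, 0.3]
gripper_width: 0.0004
```

```bash
python3 -c "
from h import *
report()
cv2.imwrite('pics/s3.png',cv2.resize(capture('side')[90:220,220:350],None,fx=4.6,fy=4.6,interpolation=cv2.INTER_CUBIC))
"
```

```text
t 4.9833 p [ 0.6102 -0.1824  0.1236] phi 165.56964841140163 xaxis [-0.0001  0.0001 -1.    ] F [ 0.6718 -0.2475  0.2525] w 0.00044996905162008433 j [  0.8844  22.6338 -13.1993  -0.0052 -54.1729 -15.3117]
```

View pics/s3.png

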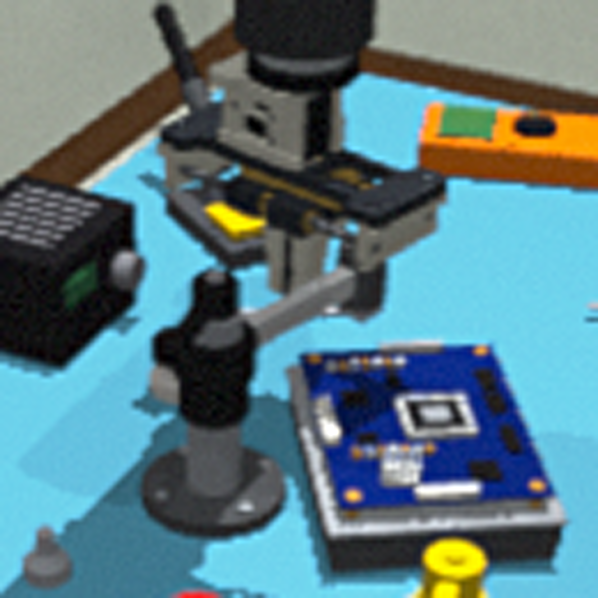

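>>> step_arm --steps '[[[0,0.29,-0.06],0.5],[[0,0.29,-0.06],0.5],[[0,0.29,-0.06],0.5],[[0,0.29,-0.06],0.5],[[0,0.29,-0.06],0.5],[[0,0.29,-0.06],0.5],[[0,0.29,-0.06],0.5],[[0,0.29,-0.06],0.5],[[0,0,0],0],[[0,0,0],0]]'

```text
time_s: 5.87
tcp_pos: [0.5649, -0.1717, 0.1237]
eef_rot: [-91.2, 90.0, -39.5]
contact_force: [0.7, 0.4, -0.7]
gripper_width: 0.0004
```

```bash
python3 -c "
from h import *
report()
s,R,p=tool(); print('col in tool',R.T@(np.array([.613,-.071,.123])-p))
cv2.imwrite('pics/s4.png',cv2.resize(capture('side')[90:220,220:350],None,fx=4.6,fy=4.6,interpolation=cv2.INTER_CUBIC))
cv2.imwrite('pics/w4.png',capture('wrist'))
"
```

```text
t 5.8667 p [ 0.5649 -0.1717  0.1237] phi 141.67364128475285 xaxis [ 0.0001 -0.0001 -1.    ] F [ 0.6953  0.445  -0.6571] w 0.00040511907183223174 j [  2.0519  18.7391 -19.3174   0.0045 -51.9395 -40.381 ]
col in tool [0.0007 0.0247 0.1089]
```

View pics/s4.png

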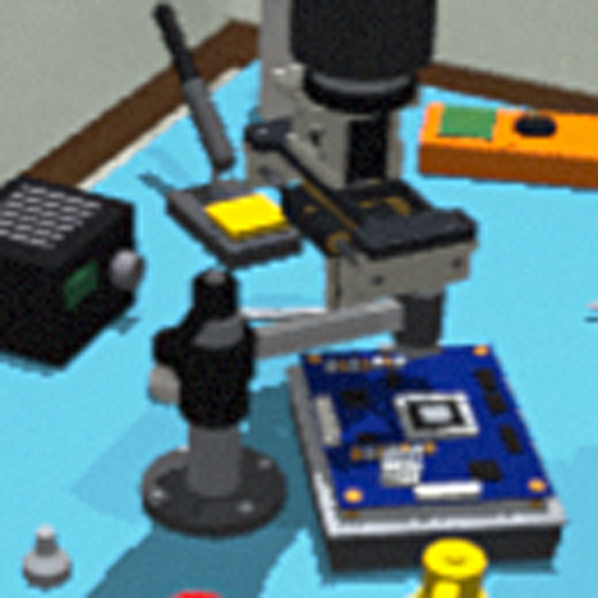

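View pics/w4.png

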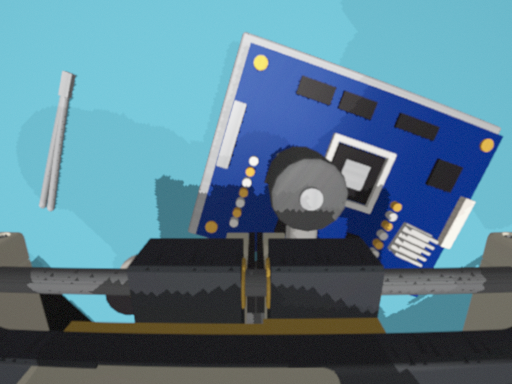

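```bash
cat >> h.py <<'E'
COL=np.array([.613,-.071])
def ang(P): return np.degrees(np.arctan2(P[1]-COL[1],P[0]-COL[0])), np.hypot(P[0]-COL[0],P[1]-COL[1])
E
python3 -c "
from h import *
a=cv2.imread('pics/w4.png'); cv2.imwrite('pics/w4c.png',cv2.resize(a[110:250,230:420],None,fx=4.2,fy=4.2,interpolation=cv2.INTER_CUBIC))
W=camera_model('wrist')
for n,px,z in (('head',(310,192),.135),('bolt',(312,199),.139),('chip',(355.5,174),.059)):
    P=onz(W,[px],z)[0]; print(n,P,ang(P))
"
```

```text
head [ 0.5193 -0.19    0.135 ] (np.float64(-128.219710500449), np.float64(0.15144982826976178))
bolt [ 0.5203 -0.1883  0.139 ] (np.float64(-128.32118052020104), np.float64(0.1494507935942688))
chip [ 0.4888 -0.1547  0.059 ] (np.float64(-146.02246582734477), np.float64(0.1497841022979772))
```

View pics/w4c.png

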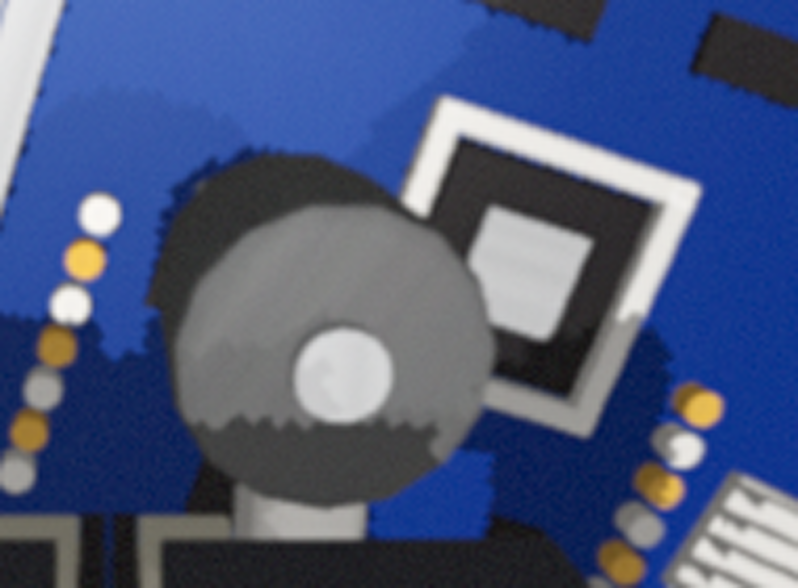

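>>> step_arm --steps '[[[0,0.145,-0.033],0.25],[[0,0.145,-0.033],0.25],[[0,0.145,-0.033],0.25],[[0,0.145,-0.033],0.25],[[0,0.145,-0.033],0.25],[[0,0.145,-0.033],0.25],[[0,0.145,-0.033],0.25],[[0,0.145,-0.033],0.25],[[0,0.145,-0.033],0.25],[[0,0,0],0],[[0,0,0],0]]'

```text
time_s: 6.88
tcp_pos: [0.5423, -0.1578, 0.1236]
eef_rot: [-124.8, 90.0, -86.6]
contact_force: [0.1, -0.8, 1.3]
gripper_width: 0.0003
```

```bash
python3 -c "
from h import *
report()
s,R,p=tool(); print('col in tool',R.T@(np.array([.613,-.071,.123])-p))
cv2.imwrite('pics/s5.png',cv2.resize(capture('side')[90:220,220:350],None,fx=4.6,fy=4.6,interpolation=cv2.INTER_CUBIC))
cv2.imwrite('pics/w5.png',cv2.resize(capture('wrist')[110:250,230:420],None,fx=4,fy=4,interpolation=cv2.INTER_CUBIC))
"
```

```text
t 6.8833 p [ 0.5423 -0.1578  0.1236] phi 128.16311700008177 xaxis [ 0.     -0.0001 -1.    ] F [ 0.0572 -0.7963  1.2866] w 0.00028006036321142746 j [  3.6307  16.5857 -22.5778   0.0065 -50.8365 -55.4717]
col in tool [0.0006 0.0246 0.1092]
```

View pics/s5.png

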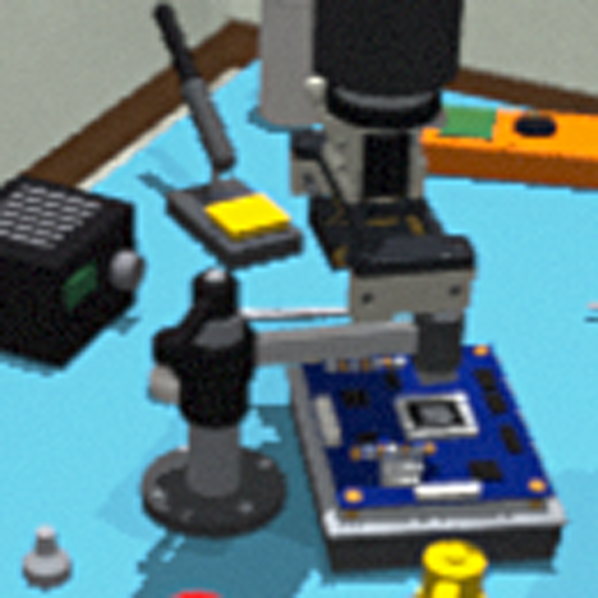

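View pics/w5.png

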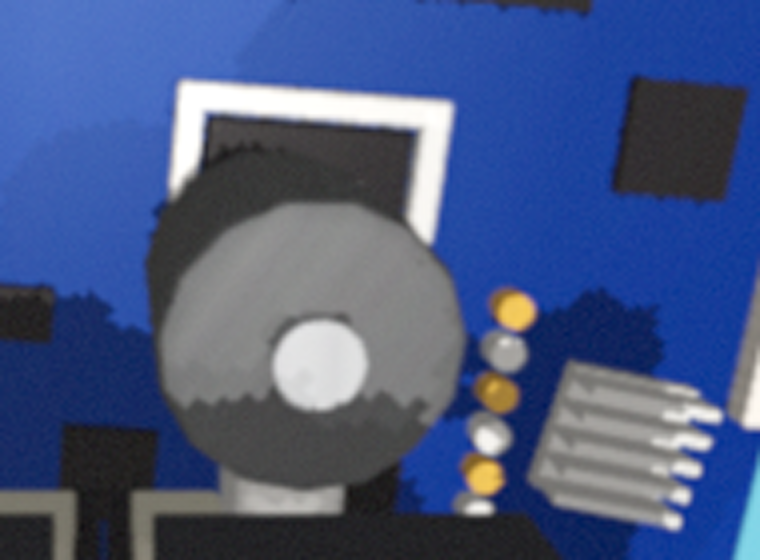

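```bash
python3 -c "
from h import *
W=camera_model('wrist')
f=lambda x,y:(230+x/4,110+y/4)
H=onz(W,[f(312.5,345)],.135)[0]; print('head',H,ang(H))
H=onz(W,[f(320,365)],.139)[0]; print('bolt',H,ang(H))
A,B,E=onz(W,[f(178,80),f(455,102),f(435,245)],.058)
d=B-A; L=np.linalg.norm(d); print('edge',L, np.degrees(np.arctan2(d[1],d[0])),(E-B))
n=np.array([-d[1],d[0]])/L
for s in(1,-1):
    C=(A+B)[:2]/2+s*n*.023; print('chip',C,ang(C))
a=cv2.imread('pics/w4.png');
"
```

```text
head [ 0.4956 -0.1643  0.135 ] (np.float64(-141.54750367298132), np.float64(0.14995469393246658))
bolt [ 0.4963 -0.1635  0.139 ] (np.float64(-141.61855134018816), np.float64(0.14890171270538147))
edge 0.04712467058824486 123.86968427550647 [0.0204 0.0141 0.    ]
chip [ 0.4517 -0.1802] (np.float64(-145.90773889714927), np.float64(0.1947612766079877))
chip [ 0.4899 -0.1545] (np.float64(-145.83891400046264), np.float64(0.14876173102436266))
```

>>> step_arm --steps '[[[0,0.1,-0.023],0.17],[[0,0.1,-0.023],0.17],[[0,0.1,-0.023],0.17],[[0,0.1,-0.023],0.17],[[0,0,0],0],[[0,0,0],0],[[0,0,0],0],[[0,0,0],0]]'

```text
time_s: 7.65
tcp_pos: [0.5354, -0.1524, 0.1234]
eef_rot: [139.7, 90.0, 173.7]
contact_force: [0.8, -0.4, -0.0]
gripper_width: 0.0009
```

```bash
python3 -c "
from h import *
report()
cv2.imwrite('pics/s6.png',cv2.resize(capture('side')[120:220,240:350],None,fx=6,fy=6,interpolation=cv2.INTER_CUBIC))
cv2.imwrite('pics/w6.png',cv2.resize(capture('wrist')[110:250,230:420],None,fx=4,fy=4,interpolation=cv2.INTER_CUBIC))
"
```

```text
t 7.65 p [ 0.5354 -0.1524  0.1234] phi 123.99581116429484 xaxis [-0.0008  0.0001 -1.    ] F [ 0.8093 -0.4082 -0.0075] w 0.0008858179258210957 j [  4.2648  15.9269 -23.5631  -0.0103 -50.5526 -60.2625]
```

View pics/s6.png

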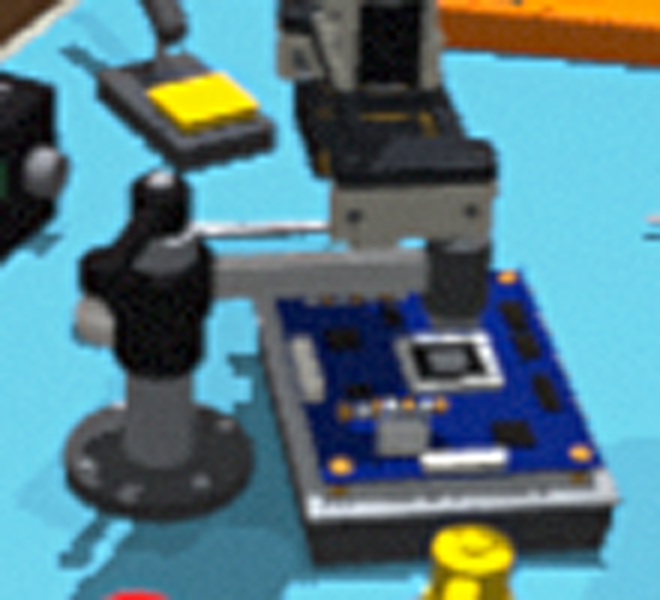

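View pics/w6.png

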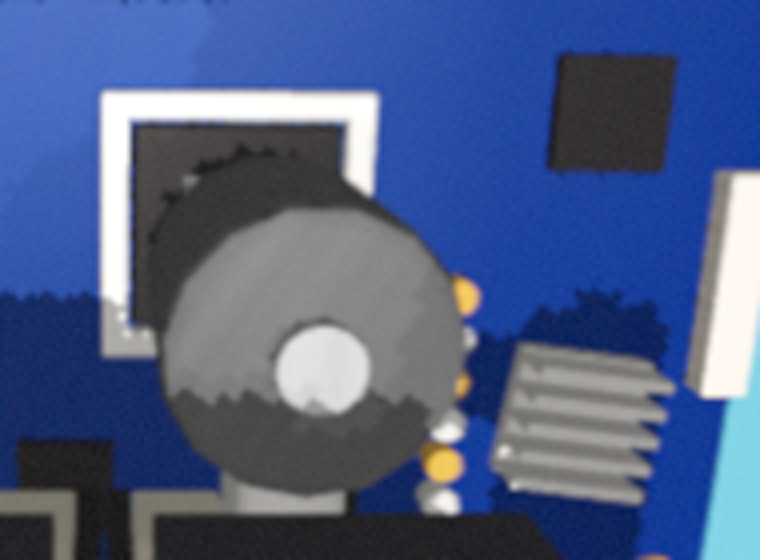

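```bash
python3 -c "
from h import *
W=camera_model('wrist')
f=lambda x,y:(230+x/4,110+y/4)
for n,q,z in(('head',(315,351),.135),('bolt',(323,370),.139)):
    H=onz(W,[f(*q)],z)[0]; print(n,H,ang(H))
A,B,E=onz(W,[f(100,91),f(379,94),f(100,358)],.058)
C=(B+E)/2; print(np.linalg.norm(B-A),np.linalg.norm(E-A),'chip',C,ang(C),np.degrees(np.arctan2(*(B-A)[1::-1])))
"
```

```text
head [ 0.4888 -0.1548  0.135 ] (np.float64(-145.9954179126426), np.float64(0.14981522751232831))
bolt [ 0.4894 -0.1541  0.139 ] (np.float64(-146.08353813927255), np.float64(0.14889270427710583))
0.0470392454259996 0.04702615085518316 chip [ 0.4905 -0.1542  0.058 ] (np.float64(-145.80304181803385), np.float64(0.1481209847351657)) 123.47885583049965
```

>>> step_arm --steps '[[[0,-0.2,0],0],[[0,-0.4,0],0],[[0,-0.5,0],0],[[0,-0.5,0],0],[[0,0,0],0],[[-0.8,0,0],0],[[-1,0,0],0],[[-1,0,0],0],[[-1,0,0],0],[[-1,0,0],0],[[-1,0,0],0],[[-0.5,0,0],0],[[0,0,0],0],[[0,0,0],0]]'

```text
time_s: 8.92
tcp_pos: [0.5537, -0.179, 0.2493]
eef_rot: [6.8, 90.0, 40.8]
contact_force: [0.7, 0.6, 0.4]
gripper_width: 0.0007
```

```bash
python3 -c "
from h import *
report()
cv2.imwrite('pics/s7.png',cv2.resize(capture('side')[120:220,240:350],None,fx=6,fy=6,interpolation=cv2.INTER_CUBIC))
w=capture('wrist');cv2.imwrite('pics/w7.png',w)
"
```

```text
t 8.9167 p [ 0.5537 -0.179   0.2493] phi 123.95787792896921 xaxis [ 0.0005  0.0004 -1.    ] F [0.7034 0.5861 0.3502] w 0.0007098985986687365 j [  1.3123  11.6854 -11.0905  -0.0263 -67.1947 -57.3442]
```

View pics/s7.png

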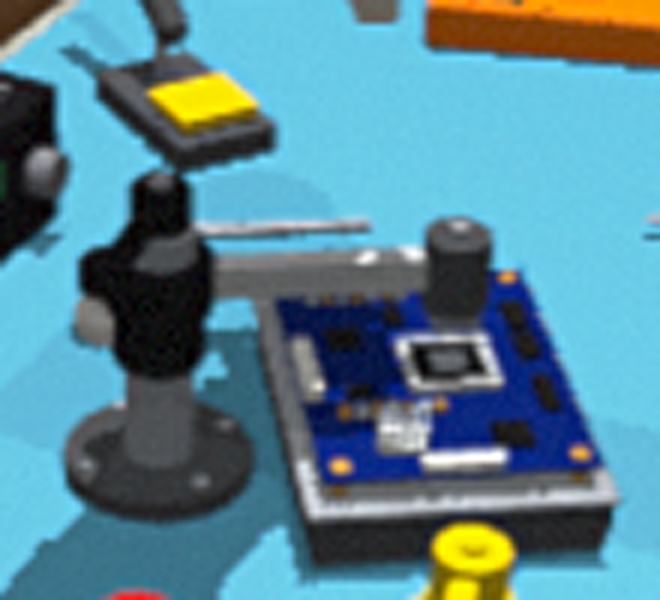

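View pics/w7.png

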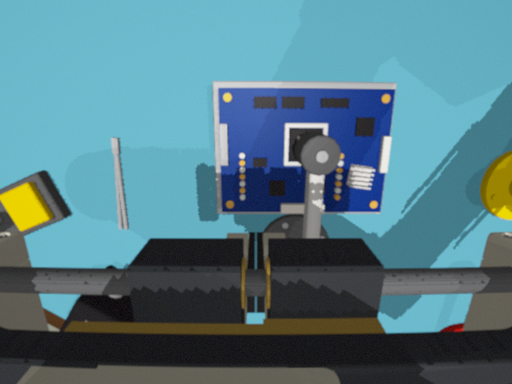

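```bash
python3 -c "
from h import *
S=camera_model('side');W=camera_model('wrist')
f=lambda x,y:(240+x/6,120+y/6)
for n,c,q,z in(('head',S,f(458,233),.135),('chip',S,f(448,361),.059),('headw',W,(320,155),.135),('chipw',W,(306,144.5),.059)):
    H=onz(c,[q],z)[0]; print(n,H,ang(H))
a=cv2.imread('pics/w7.png')[110:190,270:350]; cv2.imwrite('pics/w7c.png',cv2.resize(a,None,fx=7,fy=7,interpolation=cv2.INTER_CUBIC))
report((0.559,-0.0253,0.25))
"
```

```text
head [ 0.4878 -0.1521  0.135 ] (np.float64(-147.0688603676978), np.float64(0.14921958774070426))
chip [ 0.4876 -0.1522  0.059 ] (np.float64(-147.07828885141092), np.float64(0.14933899989455204))
headw [ 0.4893 -0.1551  0.135 ] (np.float64(-145.78001157242815), np.float64(0.14962539470507577))
chipw [ 0.4892 -0.1544  0.059 ] (np.float64(-146.0147625876226), np.float64(0.1492778866963376))
t 9.0167 p [ 0.553  -0.1789  0.2482] phi 123.96289952250828 xaxis [-0.002   0.0005 -1.    ] F [-0.3389  0.1522 -0.2329] w 0.0006736574548635129 j [  1.3212  11.7476 -11.1664  -0.0318 -67.1974 -57.3459]
units [-0.0891  6.2039  4.538 ]
```

View pics/w7c.png

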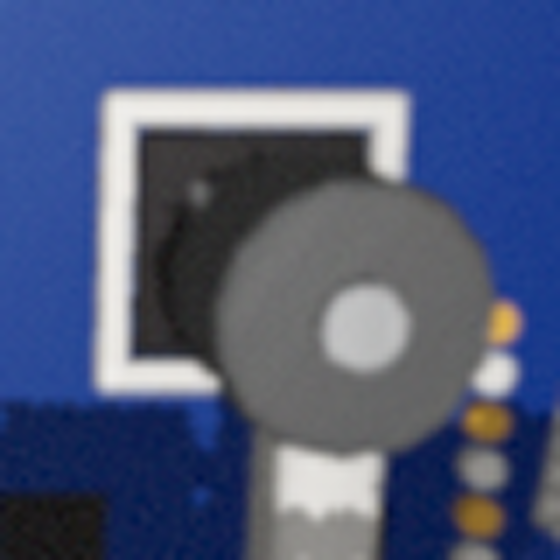

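The side and wrist views agree within about 1 mm: the nozzle is centred and at rest. Now I'll go to the lever.

>>> step_arm --steps '[[[0,0.9,0.65],0],[[0,0.9,0.65],0],[[0,0.9,0.65],0],[[0,0.9,0.65],0],[[0,0.9,0.65],0],[[0,0.9,0.65],0],[[0,0.8,0.65],0],[[0,0,0],-1],[[0,0,0],-1],[[0,0,0],-1],[[0,0,0],-1],[[0,0,0],-1],[[0,0,0],-1],[[0,0,0],-1],[[0,0,0],-1],[[0,0,0],-1],[[0,0,0],-1],[[0,0,0],-0.5],[[0,0,0],0],[[0,0,0],0]]'

```text
time_s: 10.68
tcp_pos: [0.5594, -0.0253, 0.2485]
eef_rot: [94.4, 89.9, -168.7]
contact_force: [-0.1, 0.3, 0.5]
gripper_width: 0.0002
```

```bash
python3 -c "
from h import *
report((0.559,-0.0253,0.17))
cv2.imwrite('pics/s8.png',cv2.resize(capture('side')[70:220,220:350],None,fx=4,fy=4,interpolation=cv2.INTER_CUBIC))
cv2.imwrite('pics/w8.png',capture('wrist'))
W=camera_model('wrist'); print(proj(W,[(.6043,.0005,.167),(.613,-.071,.165)]))
"
```

```text
t 10.6833 p [ 0.5594 -0.0253  0.2485] phi -173.1310425412107 xaxis [-0.0018 -0.0004 -1.    ] F [-0.1067  0.295   0.5464] w 0.00024110312847003815 j [ 17.4326   9.7013 -13.7157  -0.0123 -66.6876 -10.5588]
units [3.9238 0.0124 0.0032]
[[196.1718 234.7276]
 [190.9393 144.3848]]
```

View pics/s8.png

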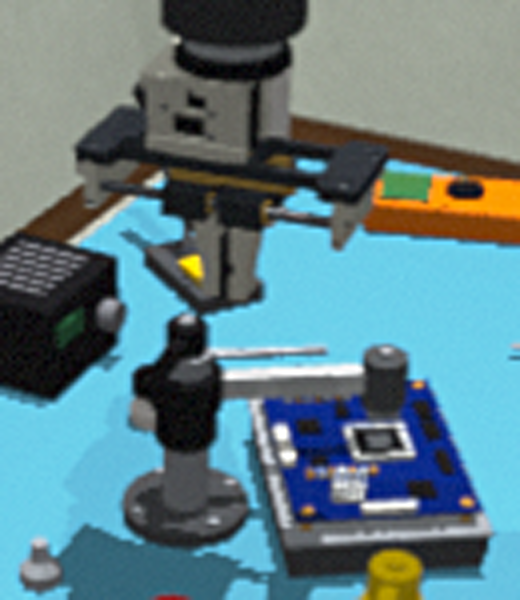

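View pics/w8.png

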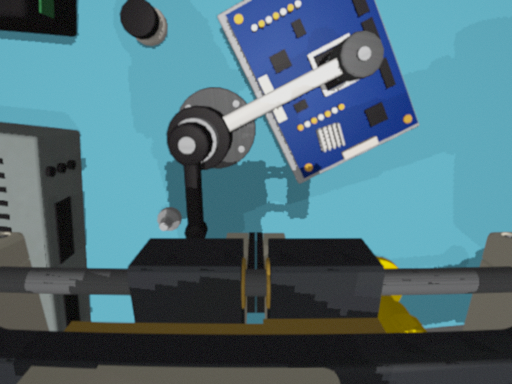

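>>> step_arm --steps '[[[0.8,0,0],0],[[0.8,0,0],0],[[0.8,0,0],0],[[0.8,0,0],0],[[0.7,0,0],0],[[0,-0.25,0],0],[[0,-0.25,0],0],[[0,-0.25,0],0],[[0,-0.25,0],0],[[0,0,0],0],[[0,0,0],0]]'

```text
time_s: 11.7
tcp_pos: [0.5802, -0.0227, 0.172]
eef_rot: [-80.6, 90.0, 16.4]
contact_force: [-1.2, -0.1, -0.5]
gripper_width: 0.0003
```

```bash
python3 -c "
from h import *
report()
s,R,p=tool(); print('col in tool',R.T@(np.array([.613,-.071,.17])-p))
cv2.imwrite('pics/s9.png',cv2.resize(capture('side')[90:220,220:350],None,fx=4.6,fy=4.6,interpolation=cv2.INTER_CUBIC))
cv2.imwrite('pics/w9.png',capture('wrist'))
"
```

```text
t 11.7 p [ 0.5802 -0.0227  0.172 ] phi -173.02787165354442 xaxis [ 0.0008  0.0002 -1.    ] F [-1.2021 -0.0501 -0.5169] w 0.000250076907605369 j [ 17.0461  15.0774 -17.3537   0.0007 -57.5222 -10.0743]
col in tool [ 0.002  -0.0267 -0.0519]
```

View pics/s9.png

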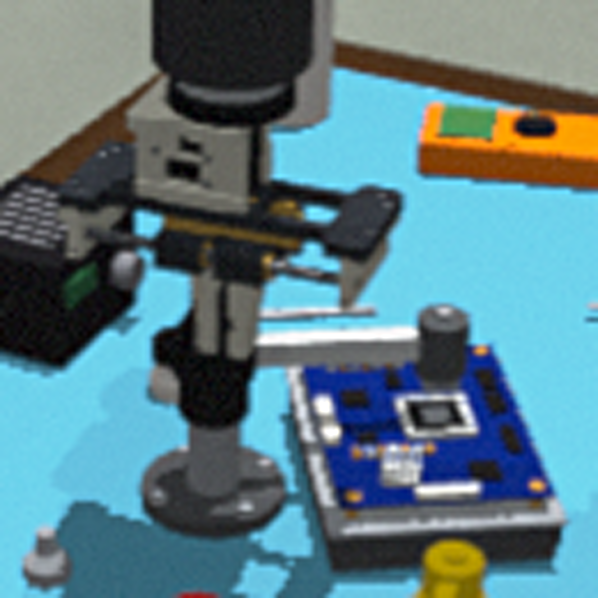

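View pics/w9.png

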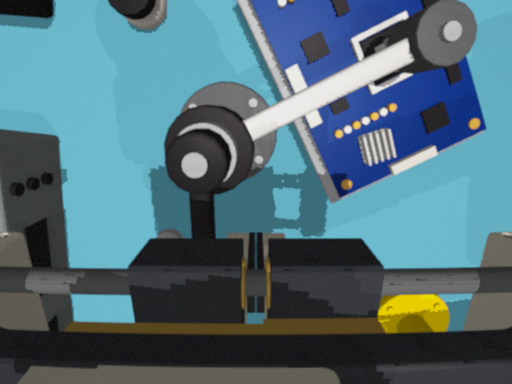

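>>> step_arm --steps '[[[0,-0.14,0.07],0.5],[[0,-0.14,0.07],0.5],[[0,-0.14,0.07],0.5],[[0,-0.14,0.07],0.5],[[0,-0.14,0.07],0.5],[[0,-0.14,0.07],0.5],[[0,-0.14,0.07],0.5],[[0,-0.14,0.07],0.5],[[0,-0.14,0.07],0.5],[[0,-0.14,0.07],0.5],[[0,-0.14,0.07],0.5],[[0,-0.14,0.07],0.5],[[0,0,0],0],[[0,0,0],0]]'

```text
time_s: 12.97
tcp_pos: [0.6149, -0.0119, 0.1717]
eef_rot: [-47.7, 90.0, 13.4]
contact_force: [-0.6, 0.2, -0.0]
gripper_width: 0.0006
```

```bash
python3 -c "
from h import *
report()
s,R,p=tool(); print('col in tool',R.T@(np.array([.613,-.071,.17])-p))
cv2.imwrite('pics/w10.png',capture('wrist'))
"
```

```text
t 12.9667 p [ 0.6149 -0.0119  0.1717] phi 151.08387265843055 xaxis [ 0.0002  0.     -1.    ] F [-0.5532  0.1574 -0.0271] w 0.0006130424096704441 j [ 17.062   18.1528 -12.9838   0.0008 -58.8527 -45.9785]
col in tool [ 0.0017 -0.0269 -0.0526]
```

View pics/w10.png

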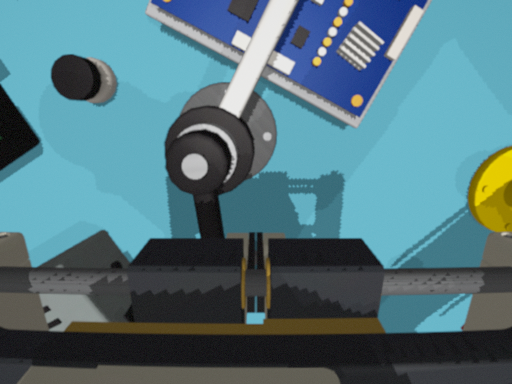

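>>> step_arm --steps '[[[0,-0.16,0.07],0.5],[[0,-0.16,0.07],0.5],[[0,-0.16,0.07],0.5],[[0,-0.16,0.07],0.5],[[0,0,0],0]]'

```text
time_s: 13.43
tcp_pos: [0.6289, -0.0143, 0.1716]
eef_rot: [-7.8, 90.0, 41.1]
contact_force: [-0.3, 0.3, 0.8]
gripper_width: 0.0004
```

>>> step_arm --steps '[[[0,-0.14,0.06],0.4],[[0,-0.14,0.06],0.4],[[0,-0.14,0.06],0.4],[[0,0,0],0]]'

```text
time_s: 13.77
tcp_pos: [0.6372, -0.0176, 0.1716]
eef_rot: [161.2, 90.0, -157.0]
contact_force: [-1.1, 0.1, 1.0]
gripper_width: 0.0006
```

```bash
python3 -c "
from h import *
report()
s,R,p=tool(); print('col in tool',R.T@(np.array([.613,-.071,.17])-p))
cv2.imwrite('pics/w11.png',capture('wrist'))
cv2.imwrite('pics/s11.png',cv2.resize(capture('side')[90:220,220:350],None,fx=4.6,fy=4.6,interpolation=cv2.INTER_CUBIC))
"
```

```text
t 13.7667 p [ 0.6372 -0.0176  0.1716] phi 131.82656859213418 xaxis [-0.0001 -0.0001 -1.    ] F [-1.0649  0.1336  1.012 ] w 0.0005849777471013624 j [ 15.9265  20.1437 -10.0266   0.0013 -59.8384 -64.1006]
col in tool [ 0.0016 -0.0236 -0.0536]
```

View pics/w11.png

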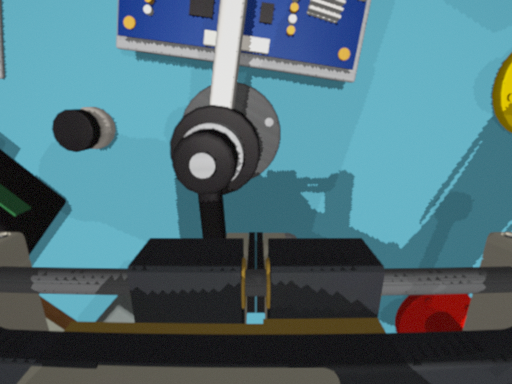

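View pics/s11.png

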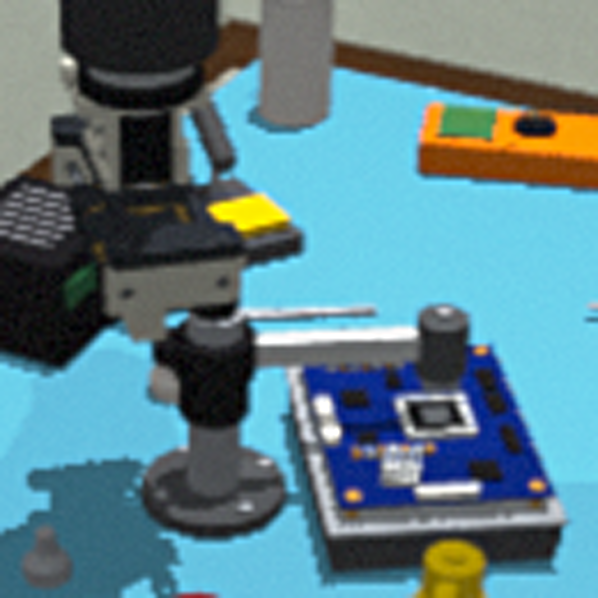

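>>> step_arm --steps '[[[0,-0.11,0.05],0.4],[[0,-0.11,0.05],0.4],[[0,0,0],0]]'

```text
time_s: 14.12
tcp_pos: [0.6415, -0.0196, 0.1715]
eef_rot: [145.0, 90.0, -178.0]
contact_force: [-0.3, 1.0, 0.2]
gripper_width: 0.0007
```

>>> step_arm --steps '[[[0,-0.11,0.05],0.4],[[0,-0.11,0.05],0.4],[[0,0,0],0]]'

```text
time_s: 14.37
tcp_pos: [0.6458, -0.022, 0.1715]
eef_rot: [172.1, 90.0, -155.7]
contact_force: [-1.2, 0.8, 1.2]
gripper_width: 0.0007
```

>>> step_arm --steps '[[[0,-0.11,0.05],0.4],[[0,-0.11,0.05],0.4],[[0,0,0],0]]'

```text
time_s: 14.62
tcp_pos: [0.6482, -0.0227, 0.1715]
eef_rot: [106.0, 89.8, 133.5]
contact_force: [-9.1, 10.4, 5.2]
gripper_width: 0.0003
```

```bash
python3 -c "
from h import *
report()
s,R,p=tool(); print('col in tool',R.T@(np.array([.613,-.071,.17])-p),'F tool',R.T@s['contact_force'])
cv2.imwrite('pics/w12.png',capture('wrist'))
cv2.imwrite('pics/s12.png',cv2.resize(capture('side')[90:220,220:350],None,fx=4.6,fy=4.6,interpolation=cv2.INTER_CUBIC))
"
```

```text
t 14.6167 p [ 0.6482 -0.0227  0.1715] phi 117.46790073985008 xaxis [-0.0025  0.0027 -1.    ] F [-9.1254 10.4224  5.2061] w 0.00032754743426818985 j [ 15.0867  21.2012  -8.3348  -0.2134 -60.5647 -77.5136]
col in tool [ 0.0014 -0.0266 -0.0535] F tool [-5.155  13.4749 -3.2946]
```

View pics/w12.png

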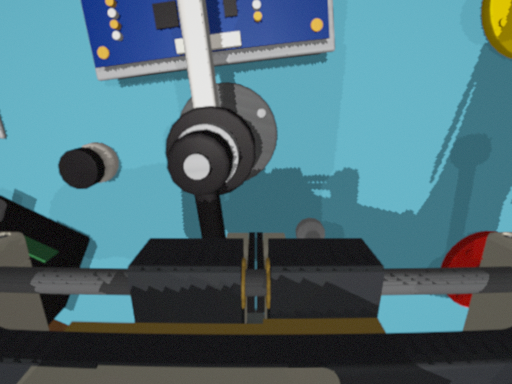

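Contact force jumped to about 13 N, which suggests the stop. I'll hold briefly, back off, lift and check.

>>> step_arm --steps '[[[0,-0.05,0],0],[[0,0,0],0],[[0,0,0],0],[[0,0,0],0]]'

```text
time_s: 15.05
tcp_pos: [0.6482, -0.0229, 0.1715]
eef_rot: [103.0, 89.8, 130.6]
contact_force: [-10.8, 14.2, 6.7]
gripper_width: 0.0005
```

>>> step_arm --steps '[[[0,0.3,0],0],[[0,0.5,0],0],[[0,0.5,0],0],[[0,0.5,0],0],[[0,0,0],0],[[-1,0,0],0],[[-1,0,0],0],[[-1,0,0],0],[[-1,0,0],0],[[0,0,0],0],[[0,0,0],0]]'

```text
time_s: 15.97
tcp_pos: [0.6343, 0.0066, 0.2529]
eef_rot: [-14.0, 89.8, 13.4]
contact_force: [-0.2, -0.7, -0.8]
gripper_width: 0.0007
```

```bash
python3 -c "
from h import *
report()
cv2.imwrite('pics/w13.png',capture('wrist'))
cv2.imwrite('pics/s13.png',cv2.resize(capture('side')[120:220,240:350],None,fx=6,fy=6,interpolation=cv2.INTER_CUBIC))
cv2.imwrite('pics/t13.png',capture('top'))
"
```

```text
t 15.9667 p [0.6343 0.0066 0.2529] phi 117.42031914307498 xaxis [ 0.0028  0.0007 -1.    ] F [-0.2422 -0.7212 -0.786 ] w 0.000738944670930938 j [ 18.2034  16.4058  -4.3064   0.0146 -69.1262 -80.7882]
```

View pics/w13.png

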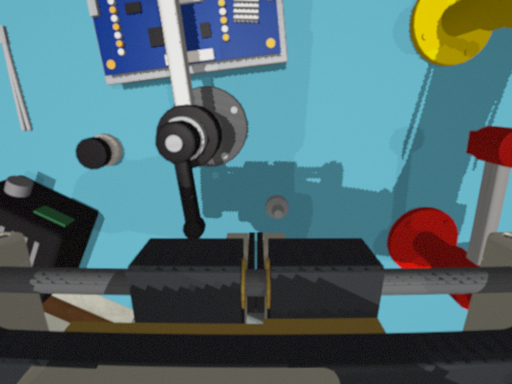

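View pics/s13.png

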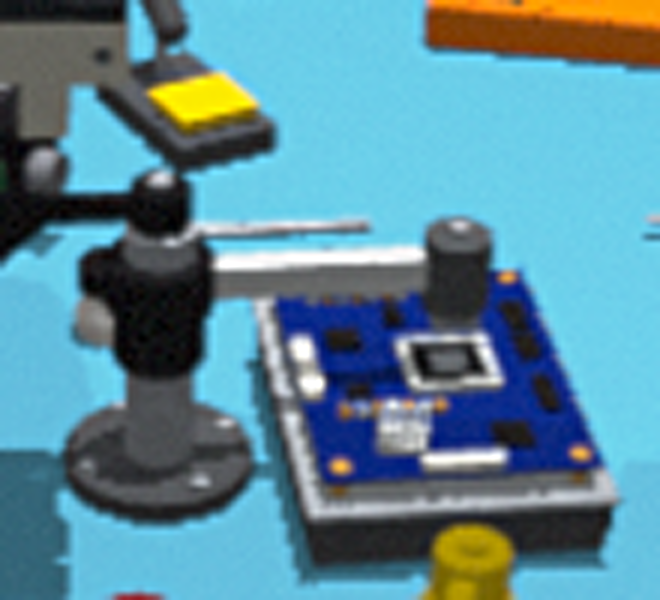

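```bash
python3 -c "
from h import *
W=camera_model('wrist')
K=onz(W,[(194,228)],.167)[0]; print('knob',K,ang(K))
S=camera_model('side')
f=lambda x,y:(240+x/6,120+y/6)
for n,q,z in(('head',f(458,233),.135),('chip',f(448,361),.059)):
    H=onz(S,[q],z)[0]; print(n,H,ang(H))
"
```

```text
knob [ 0.6688 -0.0306  0.167 ] (np.float64(35.89734110028429), np.float64(0.06891055350490553))
head [ 0.4878 -0.1521  0.135 ] (np.float64(-147.0688603676978), np.float64(0.14921958774070426))
chip [ 0.4876 -0.1522  0.059 ] (np.float64(-147.07828885141092), np.float64(0.14933899989455204))
```

>>> step_arm --steps '[[[-0.3,0.95,0.15],0],[[-0.3,0.95,0.15],0],[[-0.3,0.95,0.15],0],[[-0.3,0.95,0.15],0],[[-0.3,0.95,0.15],0],[[0,0.95,0.15],0],[[0,0.95,0.15],0],[[0,0.95,0.15],0],[[0,0.95,0.15],0],[[0,0.95,0.15],0],[[0,0.95,0.15],0],[[0,0.95,0.15],0],[[0,0.95,0.15],0],[[0,0.95,0.15],0],[[0,0.95,0.15],0],[[0,0,0],0],[[0,0,0],0]]'

```text
time_s: 17.53
tcp_pos: [0.542, 0.2807, 0.2804]
eef_rot: [-164.7, 89.9, -137.2]
contact_force: [0.6, -0.2, 1.0]
gripper_width: 0.0004
```

```bash
python3 -c "
from h import *
report()
t=capture('top');cv2.imwrite('pics/t14.png',t)
cv2.imwrite('pics/t14c.png',cv2.resize(t[140:270,220:370],None,fx=5,fy=4.6,interpolation=cv2.INTER_CUBIC))
"
```

```text
t 17.5333 p [0.542  0.2807 0.2804] phi 117.48491093188547 xaxis [-0.0014 -0.0013 -1.    ] F [ 0.6292 -0.1953  0.9722] w 0.00039576000696745834 j [  45.6885   13.4233   -4.74     -0.0059  -71.948  -108.2018]
```

View pics/t14.png

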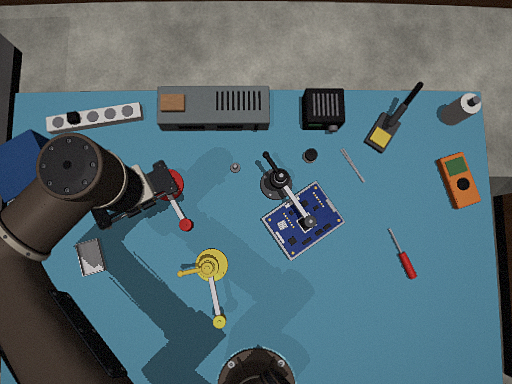

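View pics/t14c.png

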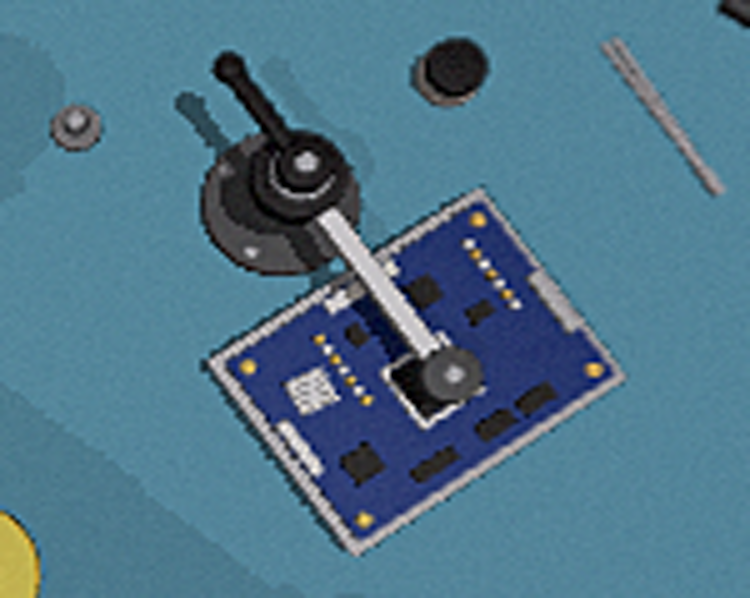

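```bash
python3 -c "
from h import *
T=camera_model('top')
tc=lambda x,y:(220+x/5,140+y/4.6)
for n,q,z in(('head',(453.5,374.5),.135),('chip',(434.5,380),.059),('knob',(229,66),.167)):
    P=onz(T,[tc(*q)],z)[0]; print(n,P,ang(P))
"
```

```text
head [ 0.4891 -0.1559  0.135 ] (np.float64(-145.60113753364317), np.float64(0.15019559347864805))
chip [ 0.4897 -0.1574  0.059 ] (np.float64(-144.96715560302488), np.float64(0.15054780281678334))
knob [ 0.674  -0.0314  0.167 ] (np.float64(32.963416690613485), np.float64(0.07273335499876542))
```

```bash
python3 -c "
from plant import *
print(close_job())"
```

```text
the job is handed in; nothing more can be done
None
```

I swung the stand's arm about 42° clockwise with the closed fingers pushing one side of the bar, until the nozzle stood over the processor. I then backed off and pushed the clamping lever clockwise until it stopped, moved the robot clear, and handed in at about 17.6 s. No verdict was reported.

- **Nozzle position:** before the lever push, the nozzle was within about 0.7 mm of the processor's middle in the side and wrist views. After it, the side view gave under 1 mm and the top view about 1.6 mm, all well inside the 8 mm limit.
- **Lever at its stop:** the push force rose from about 1 N to 14–18 N, and the finger gained nothing from a further commanded millimetre. The lever turned about 61° by the wrist view and 64° by the top view. That fits a stop at 1.2 rad (69°) only if it started at about 0.08–0.13 rad. I could not read its joint value directly.
- **Loose things:** those in view looked unmoved in the last top picture; I compared them by eye only. The solder spool was hidden behind the robot in that picture.
- **Disagreement:** the cameras differ by up to about 2° on the processor's direction from the column. I centred the nozzle by comparing it with the processor within each picture.

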